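# Hang the potato masher in the free slot of a crowded utensil rack

## Task

Hang the potato masher in the free middle slot of the utensil rack, between the turner and the whisk: lift it by its red knob, feel gently along the front edge of the rack's slotted plate for the mouth of the slot, slide the neck in to the back, lower the knob into its seat and let go so that it hangs upright. Never push hard against the rack, do not set the turner or the whisk swinging, and leave the tin, the green cup and the garlic where they are.

Things in the scene. Friction and masses are not known exactly. Their poses are not given: they have to be found in the camera images.
- masher: potato masher, 160 mm tall, 0.16 kg +-30 %, standing on its steel foot disc (diameter 52, 5 thick); round about z. Origin: centre of the foot's underside; z up along the stem. Steel neck of diameter 8 from z 17 to 120, above it a red cylindrical knob of diameter 24, z 120 to 160, to be gripped from above.
- knob (a point): centre of the underside of the masher's red knob, 120 mm above its origin; axes as the masher.
- rack: utensil rack, fixed. Origin: middle of its underside on the worktop; -x is its open front, y along the rack, z up; yaw varies. Wooden foot (x -40 to 45, y +-105, 12 thick), two posts (x 30, y +-88) and a level grey plate: 208 wide, 10 thick, top at z 175, x -62 (front edge) to x 44. Nothing stands above the plate but the hung tools' knobs.
- edge (a point): point on the rack (x -62, y 0, z 175) at the top of the plate's front edge. Three slots, 12 wide, 65 apart, cut through the plate, run back from the edge, square-cornered, no funnel. The plate, slots and hung tools sit shifted sideways together and stay so: the middle slot's centre lies anywhere up to 15 mm left or right of this point (NOT reported). Between slots the edge is plain and straight.
- seat (a point): point on the rack (x -16, y 0, z 170). The slots end at x -11. There each has a square pocket 30x30 sunk 5 into the plate's top, centred at x -16: a knob's underside passes above z 175, then drops to z 170, so the seated masher's origin is at z 50. Sideways shift as for the edge. Pushed in +x the plate gives about 1 mm per newton (rubber mounts, 16 at most) and springs back; else stiff.
- turner (a joint): sideways swing (rad) of the turner hung in the slot at +y, about the rack's x direction; 0 is straight. Its dark wooden knob (diameter 24) stands 35 mm above the plate at x -16 of the rack, 65 to the +y side of the free slot; below hangs a flat blade 38 wide, 3 thick, down to z 36.
- whisk (a joint): sideways swing (rad) of the balloon whisk hung in the slot at -y; 0 is straight. Same knob, at x -16 of the rack, 65 to the -y side of the free slot; below hangs a wire balloon of diameter 34, down to z 33.
- tin: flat green food tin, diameter 86, 40 tall, loose; origin at the centre of its underside; a bystander.
- cup: low green and white cup with handle, 64x89x48, loose; origin at the centre of its underside; a bystander.
- garlic: bulb of garlic, diameter 56, 56 tall, loose; origin at the centre of its underside; a bystander.

How it is judged:
By the outcome, as a careful person would: the job done as asked, in the order asked, and still so for the second after the job is handed in, with the robot touching nothing.
It also fails if it takes over 48 s, if anything falls off the work surface, if the arm or the gripper's body presses on something with over 40 N, if the wrist force passes 120 N, or if a joint passes its speed limit or range.

## Robot

A 6-joint arm with a two-finger parallel gripper is mounted at the origin on a cart in front of the work surface, level with it; the furniture and walls round the work are solid. World frame = base frame: x ahead of the robot, y to its left, z up, the work surface at z = 0. Lengths are in m, angles in rad, forces in N, time in s.
With the tool pointing down it reaches from about 0.275 to 1 m from the base axis. Payload 8.4 kg.
Tool frame: the origin (TCP) lies on the centre line of the jaws, within the pads' length; the fingertips stand 17 mm ahead of it and the grasp point (between the pads) lies 2 mm behind it (bot.tcp_to_tips is the z of the fingertips in the tool frame, in m); z points along the fingers, y is the line along which they close (so a half turn about z gives the same grasp; the last joint's range is limited). The gripper opens to 85 mm and grips with 20 to 120 N. Pads are 22 mm wide; open, the fingers measure 114 mm over their backs; the gripper's body (76 mm by 85 mm) begins 54 mm behind the grasp point. The pads swing forward as they close: fully open they stand 13 mm farther back than shut.
Start: joints at [-1.194, 0.353, 1.633, -0, 1.155, -0.002], TCP at [0.231, -0.581, 0.248] pointing down, gripper open.
Joint ranges: [-2.63, 2.63], [-0.92, 2.1], [0.06, 2.66], [-1.3, 4.44], [0, 2.69], [-3.02, 3.02]. Speed limits (rad/s): [2.22, 2.22, 2.79, 3.14, 3.14, 3.14].

## Interface

Orientations are given as a unit quaternion [x, y, z, w].
In Python, from workcell import bot, hand, kinematics, get_obs, vision, hand_in gives the robot as it stands. The module is installed in compiled form; this text tells all that it offers. Calls block until the motion is done:
- bot.reach(position, orientation): joint-space move of the TCP to a pose.
- bot.servo_line(position, ori=None, velocity=0.15): straight line of the TCP; ori=None keeps the orientation; velocity is the mean speed in m/s.
- bot.goto_joints(angles): joint-space move.
- hand.move_gripper(opening, strength=None): finger opening in m; strength is the grip in N (None keeps the last); returns when the fingers have stopped.
- bot.dwell(seconds).
- kinematics.solve_ik(position, orientation): joint angles nearest the present ones, or None.
- get_obs(): the state.
- vision.read_camera(name): name is "side" or "top" or "wrist"; returns a dict with "frame" (384x512x3 uint8, red, green, blue), "intrinsics" (3x3 intrinsics, pixels), "view" (4x4, takes a point from world to camera coordinates). Camera axes: x right, y down, z forward; pixel columns grow to the right and rows downward; lengths in m; the calibration is good to about 2 mm. A picture is of the moment at which its call begins. There is no depth.
A pose or a line that the arm cannot do raises bot.IKError and nothing moves.
- hand_in(): hands the job in; it is judged then, once.
The state is a dict: "time_s": time; "joint_pos": joint angles; "joint_vel": joint speeds; "joint_efforts": joint torques, N m; "position": TCP position; "orientation": TCP orientation; "wrist_force": force on the tool from outside, world axes, zero at the start; "ft_torque": the same for the moment, N m; "gripper_width": finger opening in m; "grip_force": force on a finger pad.
Only numpy, scipy, OpenCV 4.12 (cv2) and the standard library are available. Lean on these libraries where they do the work, as an engineer would, in place of code of your own. Each camera call takes 0.05 s, during which the arm holds its last target. There are 200 camera calls.

## Working session

There is one attempt and no reset: what is moved stays moved. The work goes in short steps, each a Python script; the robot and the scene stay as the last script left them, time stands still between calls to the robot, and variables do not carry over. Pictures are saved under pics/ and viewed, at most 10 in all, crops included, and the job is handed in when it is done.

```bash
mkdir -p pics
python3 - <<'E'
from workcell import *
import cv2,numpy as np,pickle
d={}
for n in ("top","side"):
    r=vision.read_camera(n); d[n]=r
    cv2.imwrite(f"pics/{n}0.png",r["frame"][:,:,::-1])
    print(n,r["intrinsics"].round(1).tolist(),r["view"].round(3).tolist())
pickle.dump(d,open("d0.pkl","wb"))
o=get_obs();print(o["time_s"],o["orientation"],o["wrist_force"])
E
```

```text
top [[468.4, 0.0, 256.8], [0.0, 468.4, 194.3], [0.0, 0.0, 1.0]] [[0.026, -1.0, 0.015, -0.043], [-0.987, -0.028, -0.161, 0.475], [0.161, -0.011, -0.987, 1.446], [0.0, 0.0, 0.0, 1.0]]
side [[387.0, 0.0, 257.5], [0.0, 387.0, 181.0], [0.0, 0.0, 1.0]] [[0.927, 0.375, 0.01, -0.436], [0.252, -0.604, -0.756, -0.034], [-0.277, 0.703, -0.655, 1.341], [0.0, 0.0, 0.0, 1.0]]
0.1 [ 9.82117961e-01  1.88265529e-01 -1.12421278e-04 -6.23536177e-04] [-0.17844538 -0.50602327  0.32541902]
```

View pics/top0.png

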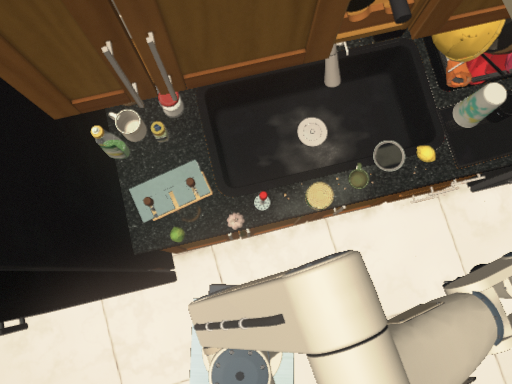

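View pics/side0.png

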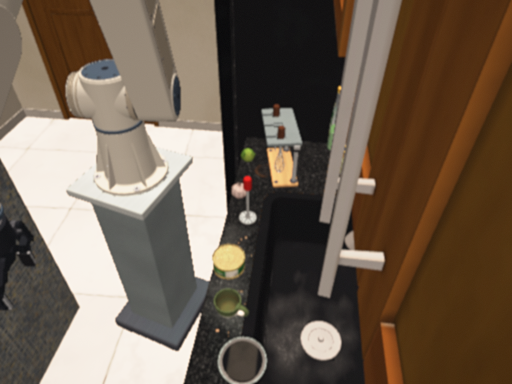

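The top view shows the plate around (171,191), its dark knobs near (150,202) and (191,182), the masher at (262,200) and the garlic at (235,220). The side view has the masher knob at (248,183). I'll measure next.

```bash
cat > h.py <<'E'
import numpy as np,cv2
def ray(r,uv):
    V=r["view"];R=V[:3,:3];c=-R.T@V[:3,3]
    d=R.T@np.linalg.solve(r["intrinsics"],[uv[0],uv[1],1.]);return c,d/np.linalg.norm(d)
def onz(r,uv,z):
    c,d=ray(r,uv);return c+d*(z-c[2])/d[2]
def cross(r1,u1,r2,u2):
    c1,d1=ray(r1,u1);c2,d2=ray(r2,u2)
    t=np.linalg.lstsq(np.c_[d1,-d2],c2-c1,rcond=None)[0]
    a,b=c1+d1*t[0],c2+d2*t[1];return (a+b)/2,np.linalg.norm(a-b)
def blobs(m,amin=15):
    n,l,s,c=cv2.connectedComponentsWithStats(m.astype(np.uint8));return [(c[i].round(1),s[i].tolist()) for i in range(1,n) if s[i,4]>=amin],l
E
python3 - <<'E'
import pickle; from h import *
d=pickle.load(open("d0.pkl","rb"));t=d["top"];s=d["side"]
for n in d:
    f=d[n]["frame"].astype(int);m=(f[...,0]>130)&(f[...,1]<60)&(f[...,2]<60)
    print(n,"red",blobs(m,8)[0])
f=t["frame"];print(f[200,165],f[185,165],f[203,150],f[208,185])
a=f[150:235,110:290];b=s["frame"][95:235,220:310]
a=cv2.resize(a,None,fx=4.4,fy=4.4,interpolation=cv2.INTER_CUBIC)
cv2.imwrite("pics/a.png",a[:,:,::-1])
cv2.imwrite("pics/b.png",cv2.resize(b,None,fx=4,fy=4,interpolation=cv2.INTER_CUBIC)[:,:,::-1])
E
```

```text
top red [(array([498. ,  59.8]), [484, 53, 24, 17, 191]), (array([479.2,  66.9]), [466, 56, 30, 21, 367]), (array([478.4,  82.1]), [473, 81, 11, 3, 17]), (array([263.2, 194.8]), [260, 191, 7, 8, 19])]
side red [(array([246.8, 182.5]), [243, 176, 8, 15, 93])]
[152 167 153] [153 168 154] [69 50 40] [58 57 50]
```

View pics/a.png

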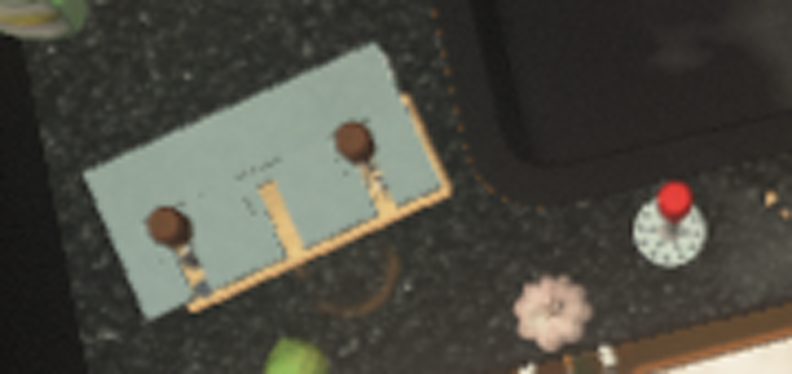

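View pics/b.png

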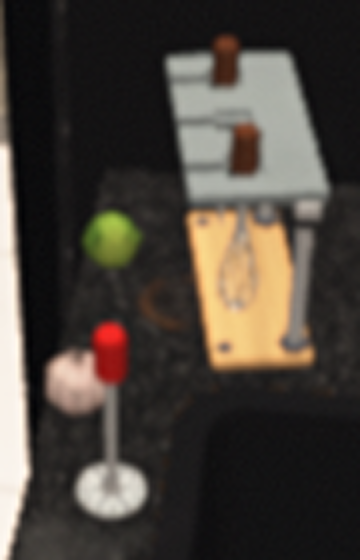

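Run:
```python
import pickle; from h import *
d=pickle.load(open("d0.pkl","rb"));t=d["top"];s=d["side"]
k,e=cross(t,(263.2,194.8),s,(246.8,182.5));print("knob",k,e)
# foot disc in side and top
f=t["frame"].astype(int)
for n,(x0,y0,x1,y1) in (("top",(248,180,278,216)),("side",(235,205,262,228))):
    f=d[n]["frame"].astype(int);m=np.zeros(f.shape[:2],bool)
    m[y0:y1,x0:x1]=(f.min(2)>95)[y0:y1,x0:x1]
    b,l=blobs(m,30)
    i=max(b,key=lambda q:q[1][4]);x,y,w,h,A=i[1];print(n,i)
    (c,ax,an)=cv2.minAreaRect(np.argwhere(m)[:,::-1].astype(np.float32));print(c,ax,"foot",onz(d[n],c,.005), onz(d[n],i[0],.005))
f=t["frame"].astype(int)
g=(f[...,2]>105)&(f[...,1]>f[...,0])&(abs(f[...,0]-f[...,2])<25)
m=np.zeros_like(g);m[155:228,120:208]=g[155:228,120:208]
b,l=blobs(m,200);print(b)
m=l==l[190,165]
P=np.array([onz(t,(x,y),.175)[:2] for y,x in np.argwhere(m)]).astype(np.float32)*1000
r=cv2.minAreaRect(P);print(r);print(cv2.boxPoints(r))
# knobs: brown mask
br=(f[...,0]>f[...,2]+15)&(f[...,0]<120)&(f[...,0]>45);q=np.zeros_like(br);q[170:215,135:200]=br[170:215,135:200]
for c,st in blobs(q,20)[0]: print("brown",c,st,onz(t,c,.205))
# tan in the slot
tan=(f[...,0]>150)&(f[...,2]<f[...,0]-50)
for y in range(188,212): print(y,[int(v) for v in np.flatnonzero(tan[y,155:200])+155])
for c,st in blobs((l==0)&False,1)[0]:pass
```

```text
knob [ 0.45753382 -0.04903296  0.14130271] 0.002570364768284037
top (array([261.6, 203.1]), [254, 195, 17, 16, 174])
(261.7115173339844, 202.94229125976562) (16.277639389038086, 14.120362281799316) foot [ 0.45399718 -0.04759577  0.005     ] [ 0.45347214 -0.04724766  0.005     ]
side (array([247.3, 216.5]), [239, 205, 18, 20, 208])
(247.5, 216.00003051757812) (16.26345443725586, 16.26345443725586) foot [ 0.45695824 -0.04836623  0.005     ] [ 0.45722169 -0.05053044  0.005     ]
[(array([168.4, 189.6]), [129, 160, 79, 62, 2311])]
((459.42291259765625, 221.718994140625), (106.97285461425781, 210.08023071289062), 26.75566864013672)
[[364.3754  291.43405]
 [458.9507  103.84618]
 [554.47046 152.00394]
 [459.8951  339.5918 ]]
brown [190.3 182.2] [186, 178, 9, 11, 67] [0.47844962 0.15928441 0.205     ]
brown [148.  201.2] [143, 197, 10, 10, 69] [0.42112171 0.27453337 0.205     ]
brown [198.  210.5] [197, 206, 3, 9, 24] [0.39883879 0.13396219 0.205     ]
188 []
189 [192, 193, 194, 195]
190 [194]
191 [171, 194, 195]
192 [170, 171, 172, 194, 195]
193 [169, 170, 171, 172, 194, 195, 196, 197]
194 
[... 175 characters left out ...]
 196, 197, 198, 199]
198 [171, 172, 173, 174, 196, 197, 198, 199]
199 [172, 173, 174, 175, 195, 196, 197, 198, 199]
200 [172, 173, 174, 175, 193, 194, 195, 196, 197, 198]
201 [173, 174, 175, 176, 191, 192, 193, 194, 195, 196]
202 [173, 174, 175, 176, 189, 190, 191, 192, 193]
203 [173, 174, 175, 176, 177, 186, 187, 188, 189, 190, 191]
204 [174, 175, 176, 177, 184, 185, 186, 187, 188, 189]
205 [174, 175, 176, 177, 178, 182, 183, 184, 185, 186, 187]
206 [175, 176, 177, 178, 180, 181, 182, 183, 184, 185]
207 [175, 176, 177, 178, 179, 180, 181, 182, 183]
208 [175, 176, 177, 178, 179, 180]
209 [173, 174, 175, 176, 177, 178]
210 [171, 172, 173, 174, 175, 176]
211 [155, 169, 170, 171, 172, 173, 174]
```

```bash
cat >> h.py <<'E'
a=np.radians(26.6);X=np.array([np.cos(a),np.sin(a),0]);Y=np.array([-np.sin(a),np.cos(a),0]);Q=[np.cos(a/2),np.sin(a/2),0,0]
C=np.array([.4594,.2217,0])+.009*X   # rack origin, shifted sideways onto the free slot (estimate)
def W(x,y,z): return C+x*X+y*Y+np.array([0,0,z])   # rack coordinates -> world
E
python3 - <<'E'
from workcell import *
from h import *
M=np.array([.4565,-.0487,0])
bot.reach(M+[0,0,.25],Q);print(get_obs()["time_s"])
bot.servo_line(M+[0,0,.147],velocity=.15)
o=get_obs();print(o["time_s"],o["position"],o["wrist_force"])
hand.move_gripper(.015,60)
o=get_obs();print(o["time_s"],o["gripper_width"],o["grip_force"],o["wrist_force"])
bot.servo_line(M+[0,0,.24],velocity=.12)
o=get_obs();print(o["time_s"],o["gripper_width"],o["position"],o["wrist_force"])
for n in("top","side","wrist"):cv2.imwrite(f"pics/l_{n}.png",vision.read_camera(n)["frame"][:,:,::-1])
i=[cv2.imread(f"pics/l_{n}.png") for n in("side","wrist")]
cv2.imwrite("pics/l.png",np.hstack([cv2.resize(i[0][90:240,190:340],(384,384)),cv2.resize(i[1],(416,384))]))
E
```

```text
2.175
3.0083 [ 0.45697585 -0.04892389  0.14749693] [ 0.6605354   0.15105901 -0.20507985]
3.6083 0.02203348036061062 59.11800865083933 [ 0.04912612 -1.20960656  6.06067954]
4.5333 0.0222078892833858 [ 0.45592454 -0.04861044  0.23924844] [-0.78446232 -0.47251995 -2.40484122]
```

View pics/l.png

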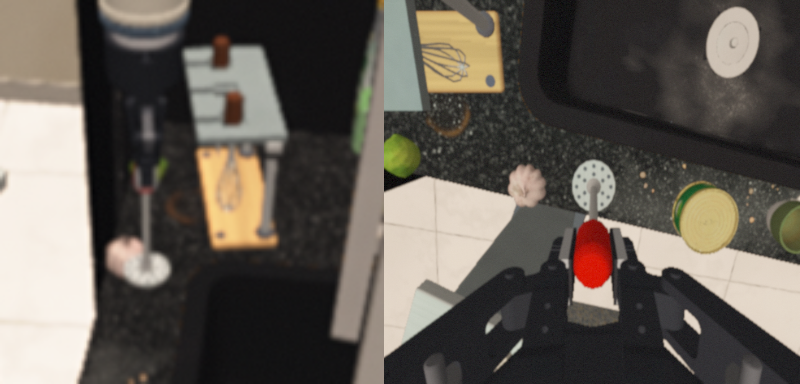

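The masher is held upright: the knob is between the pads at wrist px (593,255) and the foot is off the worktop. I'll move to the front of the rack.

Run:
```python
from workcell import *
from h import *
bot.servo_line(W(-.105,0,.24),velocity=.15)
print(get_obs()["time_s"])
bot.servo_line(W(-.090,-.011,.2135),velocity=.06)
bot.dwell(.3)
o=get_obs();p=np.array(o["position"])-C;print(o["time_s"],p@X,p@Y,p[2],o["orientation"],o["wrist_force"])
F=[]
for i in range(6): bot.dwell(.05);F.append(get_obs()["wrist_force"])
F=np.array(F);print(F.mean(0),F.std(0),get_obs()["time_s"])
t0=get_obs()["time_s"];bot.servo_line(W(-.089,-.011,.2135),velocity=.02);print("1mm step",get_obs()["time_s"]-t0)
o=get_obs();p=np.array(o["position"])-C;print(p@X,p@Y)
r=vision.read_camera("wrist");cv2.imwrite("pics/w1.png",r["frame"][:,:,::-1])
import pickle;pickle.dump(r,open("w1.pkl","wb"))
K=r["intrinsics"]
for q in (W(-.062,0,.175),W(-.016,0,.175),W(-.062,-.006,.175),W(-.062,.006,.175)):
    c=r["view"]@np.r_[q,1];print((K@c[:3]/c[2])[:2].round(1))
```

```text
6.45
7.4417 -0.08995049426011203 -0.010914973416317824 0.21375958114172722 [ 9.73155528e-01  2.30148338e-01  2.42356465e-04 -4.89862196e-05] [-0.25241723 -0.15278904 -1.94149786]
[-0.09883029  0.11444804 -1.72748004] [0.63341041 0.43116711 0.38171303] 7.7417
1mm step 0.25
-0.0889225225563641 -0.01100056097916824
[238.5 185.4]
[236.9 104.3]
[248.6 185.4]
[228.4 185.4]
```

View pics/w1.png

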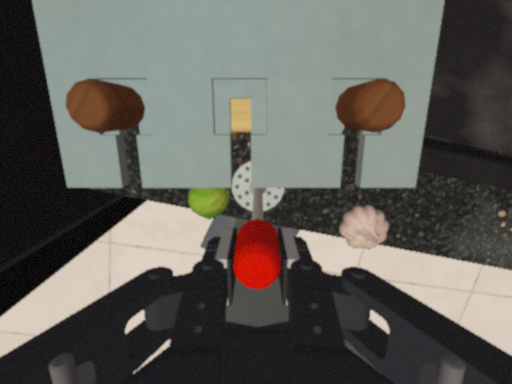

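The wrist view shows the slot mouth around (241,187), versus a predicted 238.5, so it lies about 1.5 mm to −y of my estimate. Next I'll feel along the edge.

```bash
cat >> h.py <<'E'
from workcell import bot,get_obs
Z=.2135
def force(n=8,dt=.02):
    F=[]
    for i in range(n): bot.dwell(dt);F.append(get_obs()["wrist_force"])
    F=np.mean(F,0);return np.array([F@X,F@Y,F[2]])
def at():
    o=get_obs();p=np.array(o["position"])-C;return np.array([p@X,p@Y,p[2]])*1e3,o["time_s"]
def go(x,y,z=Z,v=.02): bot.servo_line(W(x/1e3,y/1e3,z),velocity=v)
E
python3 - <<'E'
from h import *
go(-76,-15,v=.04);f0=force(12);print("tare",f0)
np.save("f0.npy",f0)
x=-71.;go(x,-15)
while x<-60:
    f=force(6)-f0;print(x,f.round(2))
    if f[0]<-1.8: break
    x+=1;go(x,-15)
else: raise SystemExit("no contact")
y=-15.
while y<10:
    y+=1;go(x,y);f=force(6)-f0;print("y",y,f.round(2),at()[0].round(1))
    if f[0]>-.6 or abs(f[1])>4 or f[0]<-5: break
print(at())
E
```

```text
tare [ 0.05415251  0.13528595 -1.43855141]
-71.0 [-0.17 -0.   -0.42]
-70.0 [ 0.16 -0.11 -0.11]
-69.0 [ 0.01 -0.21 -0.56]
-68.0 [-0.16 -0.22 -0.31]
-67.0 [-0.18 -0.67 -0.13]
-66.0 [-0.68 -0.08  0.03]
-65.0 [-1.31 -0.07  0.25]
-64.0 [-1.89 -0.26  0.02]
y -14.0 [-2.25 -1.57 -0.22] [-64.1 -14.  213.5]
y -13.0 [-2.29 -0.81 -0.21] [-64.  -13.  213.5]
y -12.0 [-2.23 -1.14 -0.17] [-64.  -12.  213.5]
y -11.0 [-2.43 -1.06 -0.13] [-64.  -11.  213.5]
y -10.0 [-2.3  -1.08 -0.05] [-64.   -9.9 213.5]
y -9.0 [-2.46 -1.61 -0.06] [-64.   -9.  213.5]
y -8.0 [-2.17 -0.57 -0.27] [-64.   -7.9 213.5]
y -7.0 [-2.22 -0.37 -0.25] [-64.   -6.9 213.5]
y -6.0 [-1.82  0.01 -0.03] [-64.   -5.9 213.5]
y -5.0 [-1.53  0.97 -0.14] [-63.9  -4.9 213.5]
y -4.0 [-0.42  0.49 -0.32] [-63.8  -3.9 213.6]
(array([-63.83079236,  -3.94118949, 213.57201863]), 15.5333)
```

Run:
```python
from h import *
f0=np.load("f0.npy")
go(-63.8,-2);f=force(6)-f0;print(f.round(2))
for x in(-61,-57):
    go(x,-2);f=force(5)-f0;print(x,f.round(2))
    if f[0]<-2.5: raise SystemExit("stuck")
lim={}
for s in(1,-1):
    y=-2.+s*.8
    while abs(y+2)<5:
        go(-57,y);f=force(6)-f0;print(y,f.round(2))
        if -s*f[1]>1.2: break
        y+=s*.6
    lim[s]=y; go(-57,-2)
yc=(lim[1]+lim[-1])/2;print(yc,at());np.save("yc.npy",yc)
```

```text
[-0.35 -0.13  0.04]
-61 [ 0.14 -0.28 -0.37]
-57 [ 0.   -0.18 -0.24]
-1.2 [-0.23 -0.12 -0.2 ]
-0.6 [-0.08 -0.2  -0.53]
0.0 [ 0.07 -0.18 -0.12]
0.6 [-0.21 -0.42 -0.24]
1.2 [-0.03 -1.66  0.16]
-2.8 [-0.12 -0.33 -0.69]
-3.4 [-0.42  0.74 -0.25]
-4.0 [-0.07  3.97  0.28]
-1.4 (array([-56.99334474,  -2.21375253, 213.49857952]), 20.05)
```

Run:
```python
from h import *
from workcell import vision
f0=np.load("f0.npy");y=-1.25
for x in(-45,-32,-19):
    go(x,y,v=.04);f=force(5)-f0;print(x,f.round(2))
    if f[0]<-2.5 or abs(f[1])>2.5: raise SystemExit("stuck")
while x<-10:
    x+=1;go(x,y);f=force(6)-f0;print(x,f.round(2))
    if f[0]<-1.0: break
xc=x-2; go(xc,y);print(xc,(force(5)-f0).round(2),at())
z=Z
while z>Z-.022:
    z-=.0025 if z>Z-.008 else .001
    go(xc,y,z);f=force(5)-f0;print(round(z*1e3,1),f.round(2))
    if f[2]>1.2 or np.hypot(*f[:2])>3: break
print(at())
cv2.imwrite("pics/s.png",np.hstack([cv2.resize(vision.read_camera("wrist")["frame"],(430,322)),cv2.resize(vision.read_camera("side")["frame"][80:220,210:340],(299,322))])[:,:,::-1])
```

```text
-45 [-0.24  0.02 -0.03]
-32 [-0.22 -0.08 -0.05]
-19 [-0.2  -0.41 -0.21]
-18 [ 0.05 -0.27 -0.01]
-17 [-0.41 -0.05 -0.18]
-16 [ 0.14 -0.25 -0.42]
-15 [-0.78 -0.04  0.02]
-14 [-1.44 -0.07  0.15]
-16 [ 0.11 -0.46  0.13] (array([-15.83108137,  -1.25370596, 213.60530147]), 23.7833)
211.0 [-0.1  -0.39 -0.13]
208.5 [ 0.14 -0.48  0.55]
206.0 [-0.01  0.1   0.18]
203.5 [-0.27 -0.45 -0.23]
202.5 [ 0.   -0.16 -0.13]
201.5 [-0.05  0.18 -0.29]
200.5 [ 0.54 -0.31  0.26]
199.5 [ 0.37 -0.09  0.03]
198.5 [-0.34 -0.   -0.69]
197.5 [ 0.08 -0.35 -0.08]
196.5 [-0.44  0.01  6.33]
(array([-15.34842376,  -1.25955553, 197.24305109]), 27.55)
```

View pics/s.png

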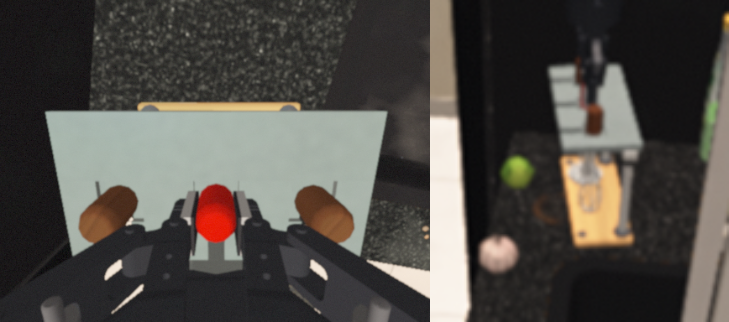

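It is seated: contact came at TCP z 197.2 mm, against 197 expected, and the knob sits centred between the tools. I'll release it now.

Run:
```python
from h import *
from workcell import hand,vision
go(-16,-1.25,.1972);print((force(6)-np.load("f0.npy")).round(2))
hand.move_gripper(.044)
o=get_obs();print(o["gripper_width"],o["time_s"],force(5))
go(-16,-1.25,.27,v=.06);bot.dwell(.2)
bot.servo_line(W(-.12,-.06,.33),velocity=.15)
bot.dwell(.8)
print(at())
a=vision.read_camera("wrist")["frame"];s=vision.read_camera("side")["frame"][80:240,210:340];t=vision.read_camera("top")["frame"][150:240,110:290]
cv2.imwrite("pics/e.png",np.vstack([np.hstack([cv2.resize(a,(430,322)),cv2.resize(s,(262,322))]),cv2.resize(t,(692,276))[:276]])[:,:,::-1])
```

```text
[ 0.21 -0.31  3.29]
0.044276941096267224 28.3417 [ 0.1555055  -0.13239116 -0.10620859]
(array([-119.98649586,  -60.00390153,  330.02895568]), 31.8333)
```

View pics/e.png

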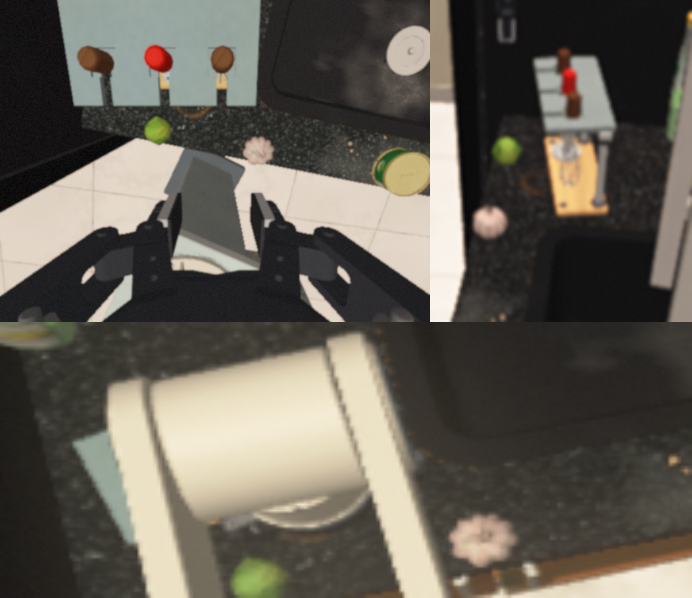

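The red knob sits in line between the two dark knobs (wrist view (158,58)), the masher hangs upright, and the gripper is clear.

```bash
python3 -c "
from workcell import *
print(hand_in())"
```

```text
the job is handed in; nothing more can be done
None
```

The masher hangs upright in the rack's middle slot, seated and released, with the gripper clear. The edge was felt at about 2.5 N, with brief peaks of 4 N against the slot wall and 6 N on seating. I handed the job in at about 32 s.

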